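# Move a sterile tray to the storage stand with the tray lifter

### The arm

A 6-joint arm with a two-finger parallel gripper is mounted at the origin on a cart in front of the work surface, level with it; the furniture and walls round the work are solid. World frame = base frame: x ahead of the robot, y to its left, z up, the work surface at z = 0. Lengths are in m, angles in rad, forces in N, time in s.
With the tool pointing down it reaches from about 0.375 to 0.975 m from the base axis. Payload 3.8 kg.
Tool frame: the origin (TCP) lies midway between the tips of the shut fingers; the grasp point (between the pads) lies ctrl.grip_depth behind it (ctrl.grip_depth is the distance from the TCP to the grasp point, in m); z points along the fingers, y is the line along which they close (so a half turn about z gives the same grasp; the last joint's range is limited). The gripper opens to 85 mm and grips with 20 to 120 N. Pads are 22 mm wide; open, the fingers measure 114 mm over their backs; the gripper's body (76 mm by 85 mm) begins 54 mm behind the grasp point. The pads swing forward as they close: fully open they stand 13 mm farther back than shut.
Start: joints at [1.14, 0.264, 1.604, -0, 1.274, -0.037], TCP at [0.259, 0.623, 0.231] pointing down, gripper open.
Joint ranges: [-2.63, 2.63], [-0.94, 2.18], [0.31, 2.57], [-1.31, 4.45], [0, 2.66], [-2.55, 2.55]. Speed limits (rad/s): [2.57, 2.57, 3.14, 3.14, 3.14, 3.14].

### API

Orientations are given as a unit quaternion [w, x, y, z].
In Python, from workcell import status, viewer, order, ctrl gives the robot as it stands.
- The arm moves only by the tool step_arm, never from a script. Its argument "moves" is a list of rows, each a list of 3 entries, a list of its own where there are three numbers: the finger opening in mm, from 0 to 85.4, then the shift along the tool's x, y, z in mm, then the turn, a rotation vector about the tool's x, y, z in degrees. In form: [[jaw, [tx, ty, tz], [ax, ay, az]], ...]. A call has 1 to 10 rows; each row is the pose to reach, as a shift and turn from the pose commanded when the call began, along the tool's axes at that moment; what a row does not reach only later rows make up. A row lasts 1/12 s, in which the tool goes at most 41.7 mm and 7.16 degrees, less where a joint would pass 70% of its speed; a pose out of reach is approached as far as the arm can. A call with a gripper value outside its range is refused whole. The fingers move at their own pace and stop on an object; "squeeze" is the grip in N (left out, the last holds). Time passes only in rows, so rows that repeat a pose let the fingers close. It gives the time, the measured TCP pose, the force, the opening and the grip force at its end, in the units of the state.
- status.observe(): the state, without advancing time (a new reading comes with each control period).
- viewer.capture(name): name is "scene" or "top" or "wrist"; returns the picture (480x640x3 uint8, blue, green, red); there is no depth.
- viewer.get_calibration(name): a dict with "camera_matrix" (3x3 intrinsics, pixels), "extrinsics" (4x4, takes a point from world to camera coordinates); the wrist camera has in their place "T_tool_cam" (4x4, takes a point from camera to tool coordinates, whose origin is the TCP and whose axes are the flange's). Camera axes: x right, y down, z forward; pixel columns grow to the right and rows downward; lengths in m; the calibration is good to about 2 mm. The wrist camera is an equidistant fisheye: a pixel r from the principal point sees the ray r / f radians off the axis. A picture is of the moment at which its call begins: read the wrist's pose just before it. get_calibration takes no time and is no camera call.
- order.close_job(): hands the job in; it is judged then, once.
The state is a dict: "clock": time; "joint_pos": joint angles; "joint_velocities": joint speeds; "tau": joint torques, N m; "tcp_pos": TCP position; "tcp_rot": TCP orientation; "wrist_force": force on the tool from outside, world axes, zero at the start; "wrist_torque": the same for the moment, N m; "finger_gap": opening from 0.0 (shut) to 1.0 (fully open); "gripper_force": force on a finger pad.
Only numpy, scipy, OpenCV 4.12 (cv2) and the standard library are available. Lean on these libraries where they do the work, as an engineer would, in place of code of your own. Each camera call takes 0.05 s, during which the arm holds its last target. There are 200 camera calls.

### The job

The sterilised tray has cooled on the wire stand with the drip trough: pick up the two-pronged tray lifter, hook its prongs through the tray's two inner windows, lift the tray up and off the two pegs, and hang it by its two outer slots on both pegs of the empty stand with the flat foot, so that it hangs straight and free of the lifter. Keep gripper and arm off the sterile tray, do not drop it or set it down on the way, and do not shove or knock over the other things on the bench. Finally lay the lifter flat on the bench again, on its heel and prongs as it lay before.

Things in the scene. Friction and masses are not known exactly. Their poses are not given: they have to be found in the camera images.
- tray: Perforated tray of bare metal, hung on edge: 150 mm wide (y), 108 high (z), sheet 3 thick, rim 9 deep turned to the front (-x) on left, right and lower edges; 0.06 to 0.13 kg. Near its upper edge four upright openings, upper ends level, all 26 high. Origin: mid-sheet at those upper ends, midway left-right; the sheet reaches 12 above it, 96 below. x to the back (stand), y left, z up.
- tray_slot_l (a point): Upper end of the tray's left outer slot (12 mm wide, 26 high, tray y = +58), where a peg bears; mid-thickness of the sheet.
- tray_slot_r (a point): Upper end of the tray's right outer slot (12 mm wide, 26 high, tray y = -58), where a peg bears.
- tray_window_l (a point): Upper end of the tray's left inner window (14 mm wide, 26 high, tray y = +22), where a lifter prong bears.
- tray_window_r (a point): Upper end of the tray's right inner window (14 mm wide, 26 high, tray y = -22), where a lifter prong bears.
- lifter: Tray lifter, 0.16 kg: black bar handle 110 mm long (x), 14 thick (y), 24 high (z), with a two-pronged steel fork in front. Origin: centre of the handle, 26 above the bench when it lies flat on its heel (under the handle's rear end) and its prongs. x forward to the fork, z up. The shank spreads from x = 60 to 92 into the prongs; a cross wire joins them at x = 100.
- lifter_seat (a point): Midway between the seats of the two prongs (lifter x = 145, y = 0, z = -21 mm); a hung tray's origin rests here. Prongs 5 mm thick at y = -22 and +22, axes level at z = -16.5 from x = 92 to 136, dipping in a V to z = -23.5 at x = 145, rising to upturned tips at x = 154, z = -12.5. So a prong's front takes z = -26 to -10, 16 of a window's 26 mm height; the tip stands 11 above the seat.
- cooling_stand: Fixed wire stand with a steel drip trough as foot (108 x 140 mm, 22 high); holds the tray at the start. Origin: on the bench, at the front side of the uprights, midway; x to the back, y left, z up. Uprights 8 thick at y = -58 and +58, bars between them at z = 45 and 215; open between. The foot reaches 60 in front of the origin.
- storage_stand: Fixed wire stand like the cooling stand (same frame, uprights and pegs), but empty and with a flat dark foot plate (108 x 140 mm, 10 high).
- cooling_stand_peg_l (a point): Middle of the upper side of the cooling stand's left peg (stand x = -12, y = +58, z = 173 mm); axes as the stand's. Each peg is 6 mm thick, sticks out level to the front to x = -25, then turns up to an end whose top is at z = 181: raise a slot 8 to 20 mm above the peg to pass the end.
- cooling_stand_peg_r (a point): The same point on its right peg (y = -58).
- storage_stand_peg_l (a point): Middle of the upper side of the storage stand's left peg (stand x = -12, y = +58, z = 173 mm); axes as the stand's; the pegs are the same as the cooling stand's.
- storage_stand_peg_r (a point): The same point on its right peg (y = -58).
- bottle_clear: Bystander: clear reagent bottle with screw cap, 56 mm across, 113 high, standing between the two stands; origin at the middle of its underside.
- tape_roll: Bystander: roll of brown tape lying flat, 92 mm across, 48 high; origin under its middle. It and the lifter may have changed places.
- lab_timer: Bystander: small timer lying on the bench, 70 x 66 x 19 mm; origin under its middle.
- tip_box: Bystander: pipette tip box, 89 x 120 x 66 mm; origin under its middle.
- marker_black: Bystander: marker pen lying near the left front corner, 135 long, 17 thick.
- pen_blue: Bystander: ball pen lying beside the marker, 145 long, 10 thick.

How it is judged:
By the outcome, as a careful person would: the job done as asked, in the order asked, and still so for the second after the job is handed in, with the robot touching nothing.
It also fails if it takes over 72 s, if anything falls off the work surface, if the arm or the gripper's body presses on something with over 40 N, if the wrist force passes 120 N, or if a joint passes its speed limit or range.

## Working session

There is one attempt and no reset: what is moved stays moved. The work goes in short steps, Python scripts to look and compute and a tool call to move; the robot and the scene stay as the last step left them, time stands still between calls to the robot, and variables do not carry over. Pictures are saved under pics/ and viewed, at most 10 in all, crops included, and the job is handed in when it is done.

Besides the shell and the picture viewer there is one more tool, called after ">>>" as name(argument=value, ...) on one line, values as JSON. step_arm: Moves the arm, as the interface text tells. Its arguments: {"type":"object","properties":{"moves":{"type":"array","items":{"type":"array"}},"squeeze":{"type":"number"}},"required":["moves"]}

```bash
mkdir -p pics; ls
python3 - <<'E'
from workcell import status, viewer, order, ctrl
import cv2,numpy as np
np.set_printoptions(precision=4,suppress=True)
for n in("scene","top"):
    cv2.imwrite(f"pics/{n}0.png",viewer.capture(n)); c=viewer.get_calibration(n); print(n,c)
print(viewer.get_calibration("wrist"),ctrl.grip_depth)
print(status.observe())
E
```

```text
pics
scene {'camera_matrix': array([[495.8496,   0.    , 321.465 ],
       [  0.    , 495.8496, 235.7132],
       [  0.    ,   0.    ,   1.    ]]), 'extrinsics': array([[ 0.7595, -0.6504,  0.0081, -0.4279],
       [-0.4878, -0.5777, -0.6545,  0.2959],
       [ 0.4304,  0.4931, -0.756 ,  1.233 ],
       [ 0.    ,  0.    ,  0.    ,  1.    ]])}
top {'camera_matrix': array([[486.4168,   0.    , 322.078 ],
       [  0.    , 486.4168, 234.707 ],
       [  0.    ,   0.    ,   1.    ]]), 'extrinsics': array([[ 0.0018, -1.    , -0.0031, -0.0379],
       [-0.9877, -0.0013, -0.1563,  0.5198],
       [ 0.1563,  0.0033, -0.9877,  1.229 ],
       [ 0.    ,  0.    ,  0.    ,  1.    ]])}
{'camera_matrix': array([[371.6483,   0.    , 315.2274],
       [  0.    , 371.6483, 243.3464],
       [  0.    ,   0.    ,   1.    ]]), 'T_tool_cam': array([[-0.0005, -0.9652, -0.2617,  0.0665],
       [ 1.    , -0.0005, -0.0002,  0.0008],
       [ 0.0001, -0.2617,  0.9652, -0.1442],
       [ 0.    ,  0.    ,  0.    ,  1.    ]])} 0.0187
{'clock': 0.1, 'joint_pos': array([ 1.1401,  0.2647,  1.6053,  0.    ,  1.2737, -0.0369]), 'joint_velocities': array([-0.0013,  0.0009, -0.0032, -0.0007,  0.0013, -0.0005]), 'tau': array([  0.0012, -51.671 , -36.859 ,  -0.0002,   0.0063,   0.    ]), 'tcp_pos': array([0.2587, 0.6227, 0.2301]), 'tcp_rot': array([-0.0002,  0.1956,  0.9807, -0.001 ]), 'wrist_force': array([-0.7394, -0.2173, -0.2719]), 'wrist_torque': array([-0.0337, -0.0648, -0.0065]), 'gripper_force': 0.0, 'finger_gap': 1.0037294329472923}
```

View pics/scene0.png

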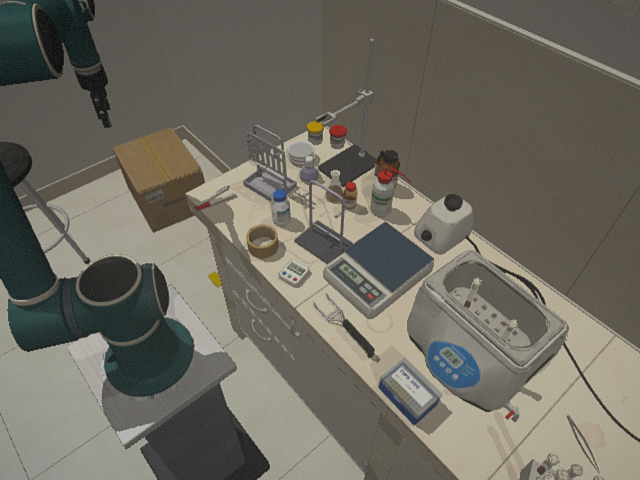

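View pics/top0.png

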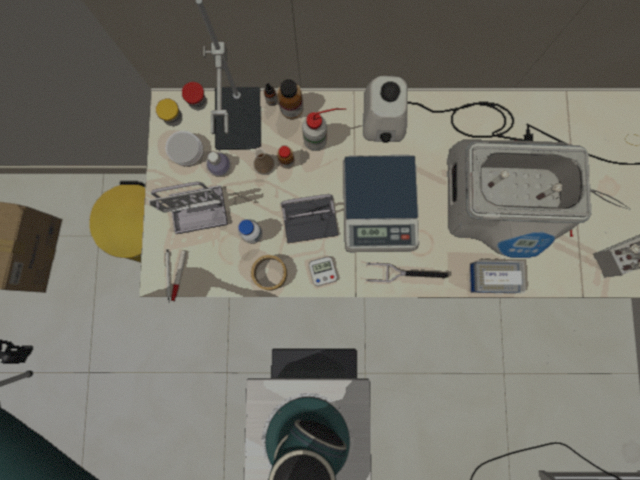

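The scene view shows the cooling stand with the tray near (270,165), the storage stand near (325,225) and the lifter from (320,305) to (375,355). In the top view the lifter runs from (368,272) to (450,273) with its fork to the left. The stands are near (195,205) and (310,215). I'll enlarge these.

Run:
```python
import cv2,numpy as np
t=cv2.imread("pics/top0.png");s=cv2.imread("pics/scene0.png")
a=cv2.resize(t[175:265,145:345],None,fx=4,fy=4,interpolation=3)
b=cv2.resize(t[255:295,360:460],None,fx=6,fy=6,interpolation=3); b=cv2.copyMakeBorder(b,0,0,0,200,0)
cv2.imwrite("pics/c1.png",np.vstack([a,b]))
a=cv2.resize(s[115:265,235:360],None,fx=4,fy=4,interpolation=3)
b=cv2.resize(s[285:365,305:385],None,fx=3.75,fy=3.75,interpolation=3);b=cv2.copyMakeBorder(b,0,300,0,0,0)
cv2.imwrite("pics/c2.png",np.hstack([a,b]))
```

```text
(no output)
```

View pics/c1.png

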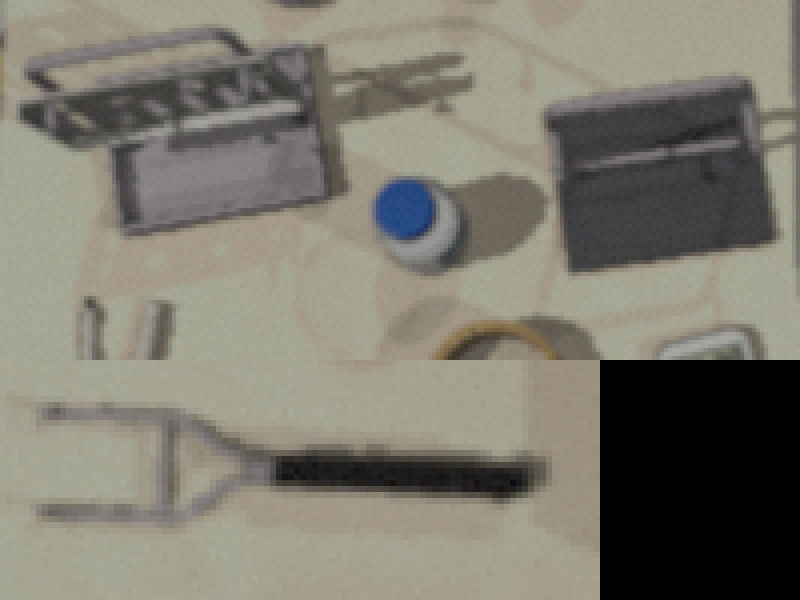

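View pics/c2.png

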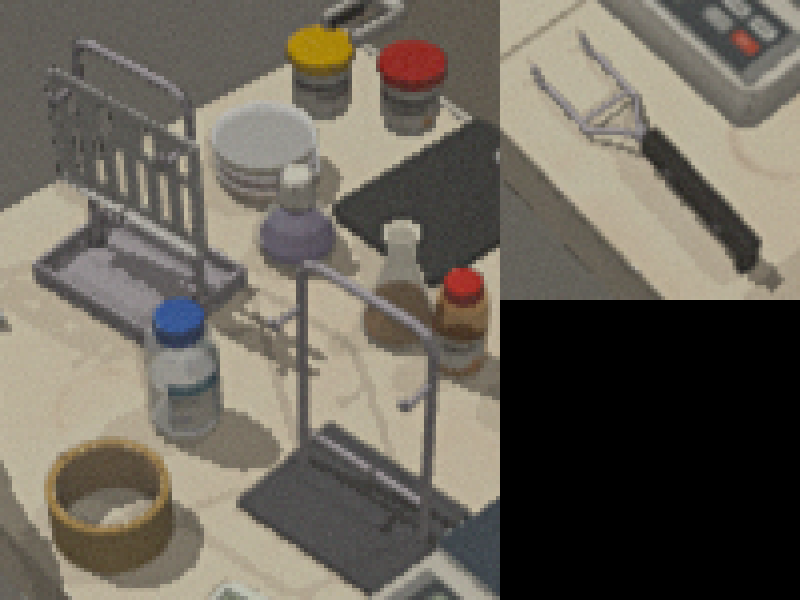

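The enlarged crops show the storage stand's foot, uprights and both peg tips, the cooling stand's trough and top bar, and the lifter's tips, cross wire and handle. I'll fit planar poses to those points.

```bash
cat > h.py <<'E'
import numpy as np,cv2
from scipy.optimize import least_squares
from scipy.spatial.transform import Rotation as R
from workcell import status, viewer, order, ctrl
np.set_printoptions(precision=4,suppress=True)
C={n:viewer.get_calibration(n) for n in("scene","top","wrist")}
def proj(n,P,tool=None):
    P=np.atleast_2d(P); c=C[n];K=c["camera_matrix"]
    if n=="wrist":
        E=np.linalg.inv(tool@c["T_tool_cam"])
        p=P@E[:3,:3].T+E[:3,3]; r=np.linalg.norm(p[:,:2],axis=1); th=np.arctan2(r,p[:,2])
        return p[:,:2]/r[:,None]*th[:,None]*K[0,0]+K[:2,2]
    E=c["extrinsics"]; p=P@E[:3,:3].T+E[:3,3]
    return p[:,:2]/p[:,2:]*[K[0,0],K[1,1]]+K[:2,2]
def toolT(s):
    T=np.eye(4);q=s["tcp_rot"];T[:3,:3]=R.from_quat(q[[1,2,3,0]]).as_matrix();T[:3,3]=s["tcp_pos"];return T
def place(v,P,z0=0):
    c,s=np.cos(v[2]),np.sin(v[2]);P=np.asarray(P,float)
    return np.c_[v[0]+c*P[:,0]-s*P[:,1],v[1]+s*P[:,0]+c*P[:,1],P[:,2]+z0]
def fit(obs,v0,z0=0,tool=None):
    # obs: (cam,(x,y,z mm),(u,v))
    f=lambda v:np.concatenate([(proj(n,place(v,[np.array(p)/1000],z0),tool)[0]-uv) for n,p,uv in obs])
    r=least_squares(f,v0,loss="soft_l1");return r.x,f(r.x).reshape(-1,2)
E
python3 - <<'E'
from h import *
t=lambda u,v:(145+(u+.5)/4-.5,175+(v+.5)/4-.5)
t2=lambda u,v:(360+(u+.5)/6-.5,255+(v-360+.5)/6-.5)
s=lambda u,v:(235+(u+.5)/4-.5,115+(v+.5)/4-.5)
s2=lambda u,v:(305+(u-500+.5)/3.75-.5,285+(v+.5)/3.75-.5)
st=[("top",(-60,70,5),t(570,270)),("top",(-60,-70,5),t(776,240)),("top",(4,60,213),t(553,106)),("top",(4,-60,213),t(750,84)),
("scene",(-60,70,5),s(240,505)),("scene",(-60,-70,5),s(375,590)),("scene",(-25,58,178),s(275,323)),("scene",(-25,-58,178),s(405,406)),("scene",(4,60,213),s(303,267)),("scene",(4,-60,213),s(435,342))]
co=[("top",(-60,70,11),t(123,233)),("top",(-60,-70,11),t(330,198)),("top",(4,60,213),t(30,72)),("top",(4,-60,213),t(245,45)),
("scene",(-60,70,11),s(35,270)),("scene",(-60,-70,11),s(165,345)),("scene",(48,-70,22),s(243,268)),("scene",(4,60,213),s(80,45)),("scene",(4,-60,213),s(190,95))]
li=[("top",(154,22,-12),t2(40,512)),("top",(154,-22,-12),t2(40,410)),("top",(100,22,-16),t2(172,515)),("top",(100,-22,-16),t2(172,415)),("top",(55,0,0),t2(272,471)),("top",(-55,0,0),t2(530,480)),
("scene",(154,22,-12),s2(533,68)),("scene",(154,-22,-12),s2(583,35)),("scene",(55,0,8),s2(650,136)),("scene",(-55,0,0),s2(750,255))]
for o,v0,z in((st,(.6,0,.1),0),(co,(.6,.3,.1),0),(li,(.4,-.2,1.57),.026)):
    v,r=fit(o,v0,z);print(v,np.degrees(v[2]));print(r.round(1).tolist())
E
```

```text
[ 0.5725 -0.0047  0.1301] 7.451876407884505
[[-0.1, 0.5], [0.2, 1.4], [-1.6, 0.5], [1.4, -0.6], [-0.8, -0.5], [0.8, 3.5], [0.4, -0.9], [-0.0, -0.8], [-0.1, -2.0], [0.7, 0.4]]
[0.599  0.2942 0.1636] 9.371605892466484
[[0.8, 0.2], [0.9, 0.7], [-1.2, -1.6], [-2.9, -3.1], [-0.1, 0.8], [-1.6, 1.8], [1.6, 0.7], [-1.2, -1.5], [0.4, 2.2]]
[ 0.4189 -0.3091  1.5211] 87.15068758001745
[[0.3, -0.2], [1.0, 0.1], [-1.3, 0.4], [-0.8, 0.4], [0.3, -0.2], [-0.4, 0.5], [0.4, -0.0], [0.1, 0.4], [-0.4, -0.9], [1.3, 0.1]]
```

```bash
cat >> h.py <<'E'
def Rdown(yaw,pitch=0,roll=0):
    # tool z down, tool x at yaw (deg); pitch/roll about tool y/x
    c,s=np.cos(np.radians(yaw)),np.sin(np.radians(yaw))
    return np.array([[c,s,0],[s,-c,0],[0,0,-1.]])@R.from_euler("yx",[pitch,roll],degrees=True).as_matrix()
def rel(wps,T0=None):
    if T0 is None: T0=toolT(status.observe())
    for p,Rm in wps:
        t=T0[:3,:3].T@(np.array(p)-T0[:3,3])*1000
        w=np.degrees(R.from_matrix(T0[:3,:3].T@Rm).as_rotvec())
        print(t.round(1).tolist(),w.round(2).tolist())
E
python3 - <<'E'
from h import *
rel([((.5,.35,.33),Rdown(122)),((.54,-.05,.33),Rdown(95)),((.42,-.294,.15),Rdown(87.15))])
E
```

```text
[-327.4, -159.5, -99.6] [-0.11, 0.03, 35.44]
[-517.9, -513.5, -98.9] [-0.11, 0.06, 62.44]
[-500.7, -784.5, 81.6] [-0.1, 0.07, 70.29]
```

>>> step_arm(moves=[[85,[-327,-160,-100],[0,0,35]],[85,[-327,-160,-100],[0,0,35]],[85,[-327,-160,-100],[0,0,35]],[85,[-327,-160,-100],[0,0,35]],[85,[-327,-160,-100],[0,0,35]],[85,[-327,-160,-100],[0,0,35]],[85,[-327,-160,-100],[0,0,35]],[85,[-327,-160,-100],[0,0,35]],[85,[-350,-200,-100],[0,0,40]],[85,[-370,-240,-100],[0,0,45]]])

```text
clock: 0.93
tcp_pos: [0.4998, 0.3025, 0.3288]
tcp_rot: [0.001, 0.558, 0.83, 0.001]
wrist_force: [0.7, 0.1, 1.1]
finger_gap: 0.995
gripper_force: 0.0
```

Run:
```python
from h import *
s=status.observe();print(s["clock"],s["tcp_pos"],s["joint_pos"])
rel([((.54,-.05,.33),Rdown(95)),((.42,-.294,.15),Rdown(87.15))])
```

```text
0.9333 [0.4998 0.3025 0.3288] [ 0.5018  0.0461  1.6762 -0.0003  1.4177  0.1145]
[-341.6, -95.9, -1.4] [0.1, -0.01, 17.19]
[-522.1, -299.5, 178.3] [0.1, -0.02, 25.04]
```

>>> step_arm(moves=[[85,[-342,-96,0],[0,0,17]],[85,[-342,-96,0],[0,0,17]],[85,[-342,-96,0],[0,0,17]],[85,[-342,-96,0],[0,0,17]],[60,[-342,-96,0],[0,0,17]],[60,[-342,-96,0],[0,0,17]],[60,[-342,-96,0],[0,0,17]],[60,[-342,-96,0],[0,0,17]],[60,[-342,-96,0],[0,0,17]],[60,[-362,-126,20],[0,0,18]]])

```text
clock: 1.77
tcp_pos: [0.5236, -0.0809, 0.3115]
tcp_rot: [0.003, 0.68, 0.734, 0.003]
wrist_force: [0.2, -1.9, 0.3]
finger_gap: 0.703
gripper_force: 0.0
```

Run:
```python
from h import *
s=status.observe();print(s["clock"],s["tcp_pos"],s["joint_pos"])
rel([((.42,-.294,.15),Rdown(87.15))])
```

```text
1.7667 [ 0.5236 -0.0809  0.3115] [-0.2008 -0.0594  1.8119  0.0008  1.3805 -0.2775]
[-204.3, -120.9, 160.8] [0.49, 0.06, 7.23]
```

>>> step_arm(moves=[[42,[-204,-121,161],[0.5,0,7.2]],[42,[-204,-121,161],[0.5,0,7.2]],[42,[-204,-121,161],[0.5,0,7.2]],[42,[-204,-121,161],[0.5,0,7.2]],[42,[-204,-121,161],[0.5,0,7.2]],[42,[-204,-121,161],[0.5,0,7.2]],[42,[-204,-121,161],[0.5,0,7.2]],[42,[-204,-121,161],[0.5,0,7.2]],[42,[-204,-121,161],[0.5,0,7.2]]])

```text
clock: 2.52
tcp_pos: [0.4125, -0.2917, 0.145]
tcp_rot: [-0.005, 0.725, 0.689, -0.003]
wrist_force: [0.8, -0.5, 0.2]
finger_gap: 0.492
gripper_force: 0.0
```

Run:
```python
from h import *
s=status.observe();print(s["clock"],s["tcp_pos"],s["finger_gap"])
T=toolT(s);im=viewer.capture("wrist");cv2.imwrite("pics/w1.png",im)
v=(.4189,-.3091,1.5211)
for p in([154,22,-12.5],[154,-22,-12.5],[100,22,-16.5],[100,-22,-16.5],[55,7,12],[55,-7,12],[-55,0,12]): print(p,proj("wrist",place(v,[np.array(p)/1e3],.026),T)[0].round(0))
cv2.imwrite("pics/w1.png",cv2.resize(im,(800,600),interpolation=3)); np.save("w1T.npy",T)
```

```text
2.5167 [ 0.4125 -0.2917  0.145 ] 0.49152000041540095
[154, 22, -12.5] [297.  53.]
[154, -22, -12.5] [357.  54.]
[100, 22, -16.5] [298. 124.]
[100, -22, -16.5] [357. 125.]
[55, 7, 12] [318. 188.]
[55, -7, 12] [338. 188.]
[-55, 0, 12] [327. 333.]
```

View pics/w1.png

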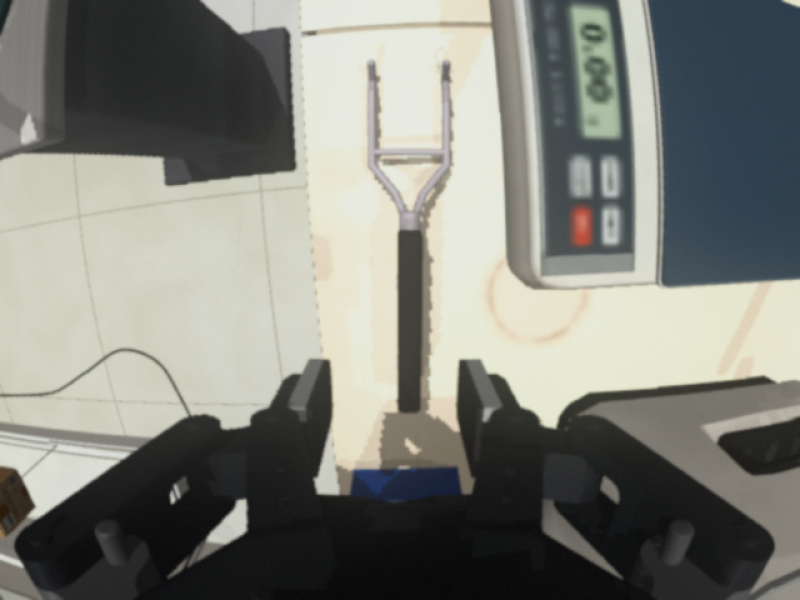

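The wrist view shows the lifter close to prediction: tips at (372,64) and (446,64), handle from (410,231) to (410,410) in the enlarged picture. I'll refine the fit.

Run:
```python
from h import *
T=np.load("w1T.npy");k=lambda u,v:((u+.5)/1.25-.5,(v+.5)/1.25-.5)
o=[((154,22,-12.5),k(372,65)),((154,-22,-12.5),k(446,65)),((100,22,-16.5),k(373,152)),((100,-22,-16.5),k(447,152)),((55,7,12),k(399,231)),((55,-7,12),k(421,231)),((-55,0,12),k(410,411))]
v,r=fit([("wrist",p,q) for p,q in o],(.419,-.309,1.52),.026,T);print(v,np.degrees(v[2]),r.round(1).tolist())
s=status.observe();print(s["tcp_pos"],s["joint_velocities"].max())
g=place(v,[[.015,0,0]],.026)[0];print(g)
y=np.degrees(v[2])
rel([((g[0],g[1],.05),Rdown(y)),((g[0],g[1],.009),Rdown(y))])
```

```text
[ 0.4196 -0.3069  1.5238] 87.30740574550879 [[-0.2, -1.2], [0.5, -1.1], [-0.3, 0.1], [-0.3, 0.1], [-0.8, 0.2], [2.3, 0.2], [0.0, 2.1]]
[ 0.414  -0.2915  0.1464] 0.03427588086410783
[ 0.4203 -0.2919  0.026 ]
[-0.2, 7.3, 96.4] [-0.57, -0.05, -0.18]
[-0.2, 7.7, 137.4] [-0.57, -0.05, -0.18]
```

>>> step_arm(moves=[[42,[0,0,40],[0,0,0]],[42,[0,0,70],[0,0,0]],[42,[0,0,70],[0,0,0]],[42,[0,0,70],[0,0,0]],[42,[0,0,70],[0,0,0]]])

```text
clock: 2.98
tcp_pos: [0.4158, -0.2917, 0.0791]
tcp_rot: [-0.002, 0.723, 0.69, -0.003]
wrist_force: [-0.6, -0.2, 0.2]
finger_gap: 0.496
gripper_force: 0.0
```

Run:
```python
from h import *
s=status.observe();print(s["clock"],s["tcp_pos"],abs(s["joint_velocities"]).max())
rel([((.4203,-.2919,.009),Rdown(87.3))])
```

```text
2.9833 [ 0.4158 -0.2917  0.0791] 0.02163170754769707
[0.1, 5.0, 70.1] [-0.37, 0.11, 0.02]
```

>>> step_arm(moves=[[42,[0,2,40],[0,0,0]],[42,[0,2,70],[0,0,0]],[42,[0,2,70],[0,0,0]],[42,[0,2,70],[0,0,0]],[42,[0,2,70],[0,0,0]]])

```text
clock: 3.4
tcp_pos: [0.4174, -0.2929, 0.0098]
tcp_rot: [-0.001, 0.724, 0.69, -0.003]
wrist_force: [0.8, -0.5, 0.5]
finger_gap: 0.491
gripper_force: 0.0
```

>>> step_arm(squeeze=90, moves=[[5,[0,0,0],[0,0,0]],[5,[0,0,0],[0,0,0]],[5,[0,0,0],[0,0,0]],[5,[0,0,0],[0,0,0]],[5,[0,0,0],[0,0,0]],[5,[0,0,0],[0,0,0]],[5,[0,0,0],[0,0,0]]])

```text
clock: 3.98
tcp_pos: [0.4177, -0.2931, 0.0098]
tcp_rot: [-0.0, 0.724, 0.69, -0.003]
wrist_force: [0.4, 0.8, 5.8]
finger_gap: 0.147
gripper_force: 88.0
```

Run:
```python
from h import *
s=status.observe();print(s["clock"],s["tcp_pos"],s["finger_gap"],s["gripper_force"],s["wrist_force"],R.from_matrix(toolT(s)[:3,:3].T@Rdown(87.3)).as_rotvec(degrees=True))
```

```text
3.9833 [ 0.4177 -0.2931  0.0098] 0.14716522566272117 87.9751181602478 [0.3748 0.8374 5.7873] [-0.2382  0.1798 -0.0989]
```

Run:
```python
from h import *
s=status.observe();print(s["joint_pos"])
rel([((.418,-.293,.10),Rdown(87.3)),((.43,-.28,.30),Rdown(87.3)),((.46,0,.30),Rdown(48)),((.455,.27,.30),Rdown(9.4))])
```

```text
[-0.6573  0.2066  2.1348 -0.0069  0.8018 -0.6037]
[-0.2, -0.1, -90.2] [-0.24, 0.18, -0.1]
[12.8, 10.5, -290.3] [-0.24, 0.18, -0.1]
[293.9, 26.7, -291.2] [-0.17, 0.25, 39.2]
[563.3, 8.6, -292.0] [-0.08, 0.31, 77.8]
```

>>> step_arm(moves=[[5,[0,0,-15],[0,0,0]],[5,[0,0,-40],[0,0,0]],[5,[0,0,-80],[0,0,0]],[5,[0,0,-120],[0,0,0]],[5,[5,5,-160],[0,0,0]],[5,[8,8,-200],[0,0,0]],[5,[13,10,-240],[0,0,0]],[5,[13,10,-280],[0,0,0]],[5,[30,14,-290],[0,0,3]],[5,[65,16,-290],[0,0,7]]])

```text
clock: 4.82
tcp_pos: [0.4397, -0.2308, 0.3037]
tcp_rot: [0.003, 0.767, 0.642, -0.002]
wrist_force: [1.0, 0.8, -1.3]
finger_gap: 0.145
gripper_force: 88.0
```

Run:
```python
from h import *
s=status.observe();print(s["clock"],s["tcp_pos"],s["finger_gap"])
rel([((.46,-.08,.30),Rdown(56)),((.46,0,.30),Rdown(48)),((.455,.27,.30),Rdown(9.4))])
```

```text
4.8167 [ 0.4397 -0.2308  0.3037] 0.1447241881185505
[152.0, -6.5, 2.6] [0.23, 0.38, 23.88]
[230.8, -20.5, 2.0] [0.26, 0.37, 31.88]
[495.7, -72.9, -0.1] [0.39, 0.27, 70.48]
```

>>> step_arm(moves=[[5,[40,-2,0],[0,0,6]],[5,[78,-4,0],[0,0,12]],[5,[116,-6,0],[0,0,18]],[5,[154,-10,0],[0,0,24]],[5,[192,-15,0],[0,0,29]],[5,[230,-20,0],[0,0,34]],[5,[268,-28,0],[0,0,40]],[5,[306,-36,0],[0,0,46]],[5,[344,-44,0],[0,0,52]],[5,[382,-50,0],[0,0,57]]])

```text
clock: 5.65
tcp_pos: [0.4517, 0.1588, 0.2976]
tcp_rot: [-0.001, 0.98, 0.199, -0.004]
wrist_force: [0.5, -0.7, -1.4]
finger_gap: 0.148
gripper_force: 88.0
```

Run:
```python
from h import *
s=status.observe();print(s["clock"],s["tcp_pos"],s["joint_pos"])
rel([((.455,.27,.30),Rdown(9.4))])
```

```text
5.65 [0.4517 0.1588 0.2976] [ 0.2847 -0.1454  1.9148  0.0019  1.3793  1.4551]
[46.3, -101.1, -2.4] [-0.1, 0.4, 13.52]
```

>>> step_arm(moves=[[5,[18,-37,0],[0,0,5]],[5,[36,-74,0],[0,0,10]],[5,[46,-101,-2],[0,0.4,13.5]],[5,[46,-101,-2],[0,0.4,13.5]],[5,[46,-101,-2],[0,0.4,13.5]],[5,[46,-101,-2],[0,0.4,13.5]],[5,[46,-101,-2],[0,0.4,13.5]]])

```text
clock: 6.23
tcp_pos: [0.455, 0.2673, 0.2989]
tcp_rot: [-0.001, 0.996, 0.085, -0.001]
wrist_force: [-0.0, 0.2, -1.3]
finger_gap: 0.142
gripper_force: 88.2
```

Run:
```python
from h import *
s=status.observe();print(s["clock"],s["tcp_pos"],s["joint_pos"],abs(s["joint_velocities"]).max())
T=toolT(s);im=viewer.capture("wrist");np.save("w2T.npy",T)
cv2.imwrite("pics/w2raw.png",im);cv2.imwrite("pics/w2.png",cv2.resize(im[0:400,60:580],None,fx=1.5,fy=1.5,interpolation=3))
```

```text
6.2333 [0.455  0.2673 0.2989] [ 0.4826 -0.0521  1.8277  0.0021  1.3671  1.8836] 0.012427930011240628
```

View pics/w2.png

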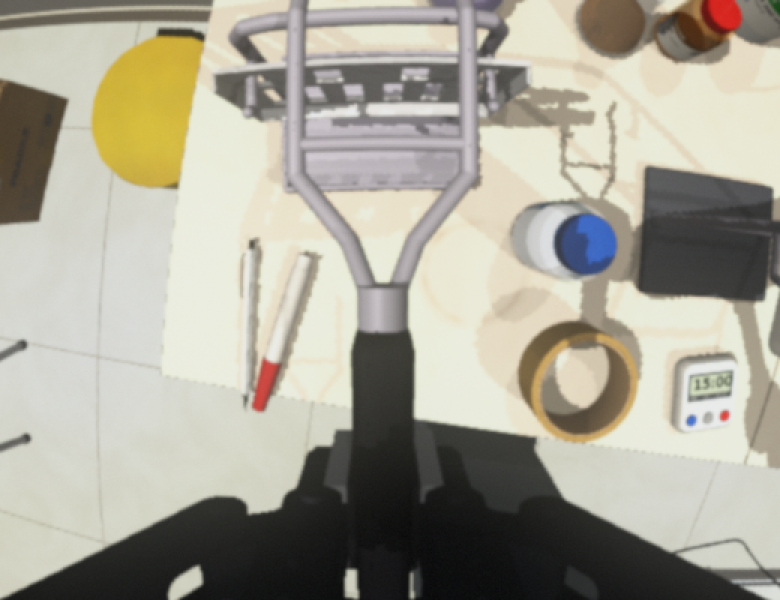

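The view looks down past the prongs at (296,·) and (468,·) to the tray's upper edge, from (217,70) to (530,68), with the peg ends near (250,95) and (492,90). I need a closer crop of that band.

Run:
```python
import cv2
im=cv2.imread("pics/w2raw.png")
cv2.imwrite("pics/w2c.png",cv2.resize(im[0:140,190:430],(800,466),interpolation=3))
```

```text
(no output)
```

View pics/w2c.png

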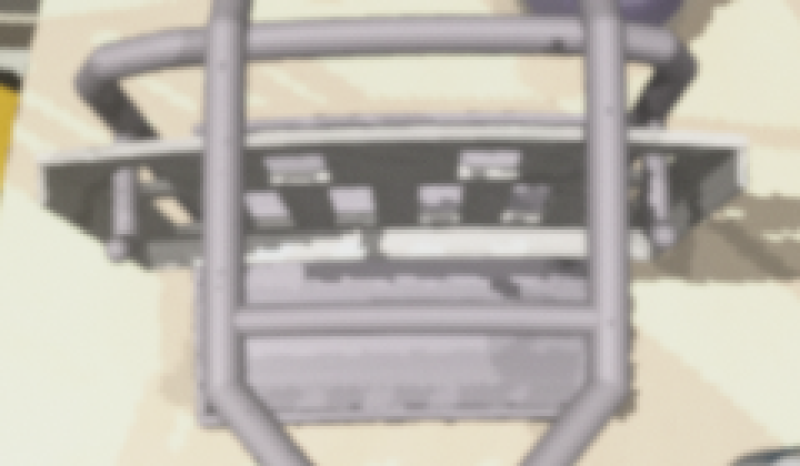

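The crop shows the inner windows with upper edges at (266–324,155) and (463–519,152), peg ends at (119,242) and (662,230), and sheet ends at (42,168) and (745,150). I'll fit the tray, stand and lifter from this.

Run:
```python
from h import *
T=np.load("w2T.npy");k=lambda u,v:(190+(u+.5)/3.333-.5,(v+.5)/3.333-.5); K2=lambda u,v:(60+(u+.5)/1.5-.5,(v+.5)/1.5-.5)
W=lambda L:[("wrist",p,q) for p,q in L]
# tray: frame x back, y left, z up, origin z .173
tr=[((-1.5,29,0),k(266,157)),((-1.5,15,0),k(324,155)),((-1.5,-15,0),k(463,152)),((-1.5,-29,0),k(519,152)),((-1.5,75,12),k(42,168)),((-1.5,-75,12),k(745,150))]
v,r=fit(W(tr),(.59,.29,.16),.173,T);print("tray",v,np.degrees(v[2]),r.round(1).tolist())
pg=[((-25,58,181),k(119,243)),((-25,-58,181),k(662,231))]
u,r=fit(W(pg),(.599,.294,.16),0,T);print("stand",u,np.degrees(u[2]),r.round(1).tolist())
pg+=[((4,30,219),k(300,22)),((4,-25,219),k(560,18))]
u2,r=fit(W(pg),(.599,.294,.16),0,T);print("stand",u2,np.degrees(u2[2]),r.round(1).tolist())
# lifter in tool frame: unknown x,y,z,rotvec
M0=np.diag([1,-1,-1.])
L=[((145,22,-21),None)]
li=[((100,22,-16.5),k(222,320)),((100,-22,-16.5),k(608,320)),((125,22,-16.5),k(229,150)),((125,-22,-16.5),k(604,150)),((55,7,12),K2(354,336)),((55,-7,12),K2(411,336)),((60,0,0),K2(383,287))]
def f(q):
    Rm=R.from_rotvec(q[3:]).as_matrix()@M0
    o=[]
    for p,uv in li:
        d=proj("wrist",(T[:3,:3]@(Rm@(np.array(p)/1e3)+q[:3])+T[:3,3]))[0] if 0 else proj("wrist",T[:3,:3]@(Rm@(np.array(p)/1e3)+q[:3])+T[:3,3],T)[0]-uv
        if p[0]==125: d[1]=0
        if p[0]==60: d[0]*=1
        o.append(d)
    return np.concatenate(o+[(q-np.array([-.0138,0,-.0162,0,0,0]))/np.array([.003,.002,.002,.01,.03,.03])])
r=least_squares(f,[-.0138,0,-.0162,0,0,0]);q=r.x;print("lifter",q[:3],np.degrees(q[3:]),r.fun[:14].reshape(-1,2).round(1).tolist())
seat=R.from_rotvec(q[3:]).as_matrix()@M0@np.array([.145,0,-.021])+q[:3];print("seat in tool",seat,"world",T[:3,:3]@seat+T[:3,3])
```

```text
tray [0.5932 0.2976 0.1874] 10.736996052181466 [[-2.0, 0.7], [-0.1, 0.3], [-0.1, 0.2], [2.6, 0.2], [-0.8, -0.9], [1.0, -0.7]]
stand [0.5976 0.2994 0.1845] 10.572879877553394 [[-0.8, 0.0], [0.8, -0.0]]
stand [0.6021 0.2935 0.1352] 7.747363974602741 [[6.5, -8.9], [8.0, -0.3], [-13.7, 0.2], [-1.1, 3.7]]
lifter [-0.0134 -0.001  -0.0127] [ 0.0808  0.7642 -0.1059] [[2.0, -1.5], [-1.2, -1.8], [0.1, 0.0], [-0.5, 0.0], [-2.4, -2.6], [2.5, -2.8], [-0.3, 8.9]]
seat in tool [ 0.1319 -0.0013  0.0064] world [0.5847 0.2908 0.2923]
```

```bash
cat >> h.py <<'E'
SEAT=np.array([.1319,-.0013,.0057])
def tcp_for(v,yaw_deg,p,z0,seat=SEAT):
    # tcp pose so that seat sits at p (m) in frame v (x,y,yaw)
    Rm=Rdown(yaw_deg); w=place(v,[p],z0)[0]; return (w-Rm@seat,Rm)
TRAY=(.5932,.2976,np.radians(10.65))
E
python3 - <<'E'
from h import *
w=[tcp_for(TRAY,10.65,(a,0,b),.173) for a,b in((-.06,.09),(-.06,-.016),(0,-.016))]
print(w[1][0]);rel(w)
E
```

```text
[0.4048 0.2609 0.1627]
[-50.5, -2.2, 30.3] [-0.1, 0.09, -0.98]
[-50.4, -2.0, 136.3] [-0.1, 0.09, -0.98]
[9.6, -3.0, 136.2] [-0.1, 0.09, -0.98]
```

>>> step_arm(moves=[[5,[-25,-2,10],[0,0,-1]],[5,[-50,-2,30],[0,0,-1]],[5,[-50,-2,70],[0,0,-1]],[5,[-50,-2,105],[0,0,-1]],[5,[-50,-2,136],[0,0,-1]],[5,[-50,-2,136],[0,0,-1]],[5,[-50,-2,136],[0,0,-1]],[5,[-50,-2,136],[0,0,-1]]])

```text
clock: 6.95
tcp_pos: [0.4065, 0.2622, 0.1648]
tcp_rot: [-0.002, 0.996, 0.093, 0.0]
wrist_force: [0.9, 0.5, -0.9]
finger_gap: 0.145
gripper_force: 88.0
```

Run:
```python
from h import *
s=status.observe();T=toolT(s);print(s["clock"],s["tcp_pos"])
rel([tcp_for(TRAY,10.65,(a,0,-.016),.173) for a in(-.06,-.02,0)])
im=viewer.capture("scene");w=viewer.capture("wrist");cv2.imwrite("pics/w3raw.png",w);np.save("w3T.npy",T)
a=cv2.resize(im[120:200,230:310],(480,480),interpolation=3)
b=cv2.resize(w[0:240,160:480],(320,240));b=cv2.copyMakeBorder(b,0,240,0,0,0)
cv2.imwrite("pics/s3.png",np.hstack([a,b]))
# predicted seats & windows in scene crop
for p in (T[:3,:3]@(SEAT+[0,-.022,0])+T[:3,3],T[:3,:3]@(SEAT+[0,.022,0])+T[:3,3],*place(TRAY,[[0,.022,-.013],[0,-.022,-.013]],.173)): print(((proj("scene",p)[0]-[230,120])*6).round())
```

```text
6.95 [0.4065 0.2622 0.1648]
[-1.9, 1.0, 2.0] [-0.17, -0.04, 0.02]
[38.1, 1.0, 2.1] [-0.17, -0.04, 0.02]
[58.1, 1.0, 2.1] [-0.17, -0.04, 0.02]
[103. 203.]
[166. 240.]
[184. 146.]
[247. 181.]
```

View pics/s3.png

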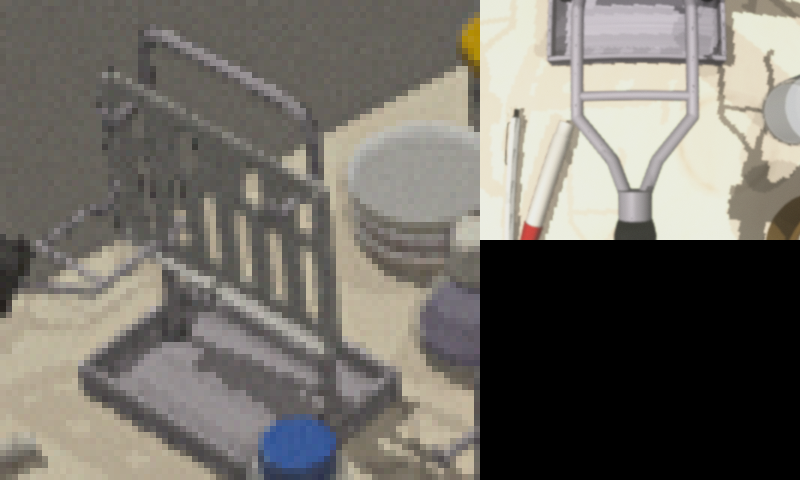

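The lifter tips at (105,205) and (160,245) and the right window at (250,185) match the predictions. Advancing.

>>> step_arm(moves=[[5,[12,1,1.5],[0,0,0]],[5,[24,1,1.5],[0,0,0]],[5,[36,1,1.5],[0,0,0]],[5,[46,1,1.5],[0,0,0]],[5,[54,1,1.5],[0,0,0]],[5,[58,1,1.5],[0,0,0]],[5,[58,1,1.5],[0,0,0]],[5,[58,1,1.5],[0,0,0]]])

```text
clock: 7.72
tcp_pos: [0.4622, 0.2719, 0.1608]
tcp_rot: [-0.001, 0.996, 0.093, -0.002]
wrist_force: [-0.4, 0.1, -2.2]
finger_gap: 0.148
gripper_force: 88.0
```

Run:
```python
from h import *
s=status.observe();T=toolT(s);print(s["clock"],s["tcp_pos"],s["wrist_force"],s["wrist_torque"])
rel([tcp_for(TRAY,10.65,(0,0,a),.173) for a in(-.016,0,.014)])
im=viewer.capture("scene");t=viewer.capture("top")
a=cv2.resize(im[120:200,230:310],(480,480),interpolation=3)
b=cv2.resize(t[170:240,140:250],(320,204),interpolation=3);b=cv2.copyMakeBorder(b,0,276,0,0,0)
cv2.imwrite("pics/s4.png",np.hstack([a,b]))
```

```text
7.7167 [0.4622 0.2719 0.1608] [-0.4414  0.1342 -2.2075] [0.0123 0.0329 0.0054]
[1.6, 0.3, -1.9] [-0.11, 0.16, 0.07]
[1.5, 0.3, -17.9] [-0.11, 0.16, 0.07]
[1.5, 0.2, -31.9] [-0.11, 0.16, 0.07]
```

View pics/s4.png

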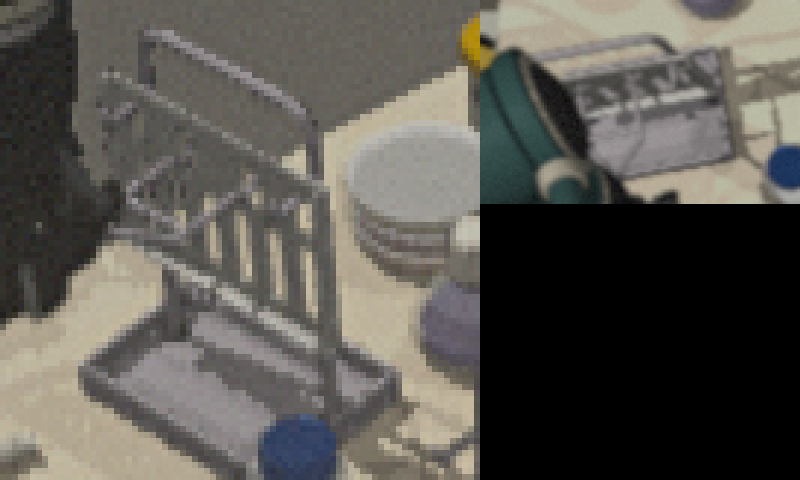

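The right prong now ends in the window at (250,187), with no contact force. Raising gently.

>>> step_arm(moves=[[5,[1,0,-4],[0,0,0]],[5,[1,0,-8],[0,0,0]],[5,[1,0,-12],[0,0,0]],[5,[1,0,-16],[0,0,0]],[5,[1,0,-20],[0,0,0]],[5,[1,0,-24],[0,0,0]],[5,[1,0,-24],[0,0,0]],[5,[1,0,-24],[0,0,0]]])

```text
clock: 8.48
tcp_pos: [0.4635, 0.2723, 0.1856]
tcp_rot: [-0.001, 0.996, 0.094, -0.001]
wrist_force: [-0.1, 0.5, -2.5]
finger_gap: 0.15
gripper_force: 88.0
```

Run:
```python
from h import *
s=status.observe();T=toolT(s);print(s["clock"],s["tcp_pos"],s["wrist_force"],s["wrist_torque"])
p=T[:3,:3]@SEAT+T[:3,3];print("seat",p)
im=viewer.capture("scene");cv2.imwrite("pics/s5raw.png",im)
old=cv2.imread("pics/scene0.png")
# tray vertical motion: template of right tray edge zone
tp=old[148:172,275:288]
r=cv2.matchTemplate(im[135:185,265:300],tp,cv2.TM_CCOEFF_NORMED);print(cv2.minMaxLoc(r),"unmoved=(10,13)")
```

```text
8.4833 [0.4635 0.2723 0.1856] [-0.0911  0.4936 -2.4831] [-0.0406  0.0937 -0.0805]
seat [0.5928 0.2981 0.1798]
(-0.4428987503051758, 0.8088119626045227, (7, 15), (9, 10)) unmoved=(10,13)
```

>>> step_arm(moves=[[5,[0,0,-4],[0,0,0]],[5,[0,0,-7],[0,0,0]],[5,[0,0,-7],[0,0,0]],[5,[0,0,-7],[0,0,0]],[5,[0,0,-7],[0,0,0]]])

```text
clock: 8.95
tcp_pos: [0.4633, 0.2721, 0.1922]
tcp_rot: [-0.001, 0.996, 0.094, -0.001]
wrist_force: [0.3, -0.1, -2.8]
finger_gap: 0.149
gripper_force: 88.0
```

Run:
```python
from h import *
s=status.observe();T=toolT(s);print(s["clock"],s["tcp_pos"],s["wrist_force"],s["wrist_torque"])
print("seat",T[:3,:3]@SEAT+T[:3,3])
im=viewer.capture("scene")
cv2.imwrite("pics/s6.png",cv2.resize(im[120:200,230:310],(560,560),interpolation=3))
```

```text
8.95 [0.4633 0.2721 0.1922] [ 0.3351 -0.1004 -2.7687] [-0.0004  0.0844 -0.0587]
seat [0.5927 0.298  0.1863]
```

View pics/s6.png

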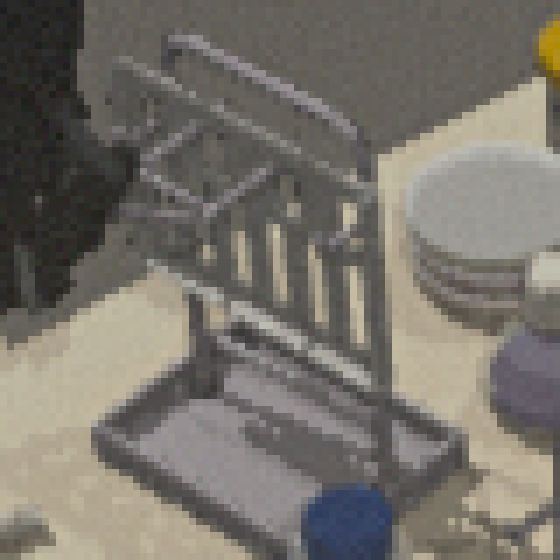

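The tray is up: its top edge has risen from about (105,73) to (99,51), and the right peg now sits low in its slot. That was the tenth picture, so from here I measure by code. Now backing the tray off the pegs.

>>> step_arm(moves=[[5,[0,0,-1],[0,0,0]],[5,[-5,0,-1.5],[0,0,0]],[5,[-12,0,-1.5],[0,0,0]],[5,[-20,0,-1.5],[0,0,0]],[5,[-28,0,-1.5],[0,0,0]],[5,[-37,0,-1.5],[0,0,0]],[5,[-47,0,-1.5],[0,0,0]],[5,[-55,0,-1.5],[0,0,0]],[5,[-60,0,-1.5],[0,0,0]],[5,[-60,0,-1.5],[0,0,0]]])

```text
clock: 9.83
tcp_pos: [0.4031, 0.2607, 0.1938]
tcp_rot: [-0.001, 0.996, 0.094, -0.001]
wrist_force: [-0.5, -0.3, -3.0]
finger_gap: 0.148
gripper_force: 88.0
```

Run:
```python
from h import *
s=status.observe();T=toolT(s);print(s["clock"],s["tcp_pos"],s["wrist_force"],s["wrist_torque"])
print("seat",T[:3,:3]@SEAT+T[:3,3])
V=(.5725,-.0047,np.radians(7.45))
rel([tcp_for(TRAY,10.65,(-.06,0,.16),.173)]);
w=tcp_for(V,7.45,(.055,0,.165),.173);print(w[0]);rel([w])
```

```text
9.8333 [0.4031 0.2607 0.1938] [-0.543  -0.3417 -2.9633] [0.0457 0.1126 0.0319]
seat [0.5324 0.2867 0.1878]
[1.5, -0.1, -144.9] [-0.12, 0.11, 0.12]
[ 0.4964 -0.016   0.3437]
[39.7, 288.9, -150.6] [-0.12, 0.12, 3.32]
```

>>> step_arm(moves=[[5,[0,0,-8],[0,0,0]],[5,[0,0,-22],[0,0,0]],[5,[0,0,-40],[0,0,0]],[5,[0,0,-60],[0,0,0]],[5,[0,0,-80],[0,0,0]],[5,[0,0,-100],[0,0,0]],[5,[0,0,-120],[0,0,0]],[5,[0,0,-138],[0,0,0]],[5,[0,0,-148],[0,0,0]],[5,[0,0,-151],[0,0,0]]])

```text
clock: 10.67
tcp_pos: [0.4061, 0.2613, 0.3479]
tcp_rot: [-0.002, 0.996, 0.094, 0.001]
wrist_force: [0.3, 0.5, -1.6]
finger_gap: 0.147
gripper_force: 88.0
```

>>> step_arm(moves=[[5,[1,8,0],[0,0,0]],[5,[3,24,0],[0,0,0.3]],[5,[6,46,0],[0,0,0.7]],[5,[10,70,0],[0,0,1]],[5,[13,95,0],[0,0,1.3]],[5,[16,120,0],[0,0,1.6]],[5,[19,145,0],[0,0,1.9]],[5,[22,170,0],[0,0,2.2]],[5,[26,195,0],[0,0,2.5]],[5,[30,220,0],[0,0,2.8]]])

```text
clock: 11.5
tcp_pos: [0.4745, 0.0482, 0.3424]
tcp_rot: [-0.001, 0.998, 0.069, -0.002]
wrist_force: [-0.4, 0.7, -2.3]
finger_gap: 0.147
gripper_force: 88.0
```

Run:
```python
from h import *
s=status.observe();print(s["clock"],s["tcp_pos"],s["wrist_force"])
V=(.5725,-.0047,np.radians(7.45))
w=tcp_for(V,7.45,(.055,0,.165),.173);rel([w])
```

```text
11.5 [0.4745 0.0482 0.3424] [-0.4291  0.6994 -2.3362]
[12.9, 66.6, -1.5] [-0.11, 0.27, 0.46]
```

Now the hover over the storage stand, and a chamfer fit of the stand from the wrist image together with the first bench pictures.

>>> step_arm(moves=[[5,[4,22,0],[0,0,0.2]],[5,[8,44,-1],[0,0,0.4]],[5,[12,60,-1],[0,0,0.5]],[5,[13,67,-1],[0,0,0.5]],[5,[13,67,-1],[0,0,0.5]],[5,[13,67,-1],[0,0,0.5]],[5,[13,67,-1],[0,0,0.5]],[5,[13,67,-1],[0,0,0.5]]])

```text
clock: 12.17
tcp_pos: [0.4969, -0.0135, 0.3449]
tcp_rot: [-0.001, 0.998, 0.065, -0.001]
wrist_force: [0.3, -0.6, -2.6]
finger_gap: 0.15
gripper_force: 88.0
```

```bash
cat > ch.py <<'E'
from h import *
from scipy.ndimage import map_coordinates
def seg(a,b,n=40): return np.linspace(a,b,n)
def model(cam):
    S=[]
    f=[(-60,70),(-60,-70),(48,-70),(48,70)]
    for i in range(4): S.append(seg((*f[i],10),(*f[(i+1)%4],10),60))       # foot plate top outline
    for d in(0,8): S.append(seg((d,50,215),(d,-50,215),60))                # top bar front/back silhouettes
    for y in(58,-58):
        for d in(-3,3): S.append(seg((-3,y+d,170),(-26,y+d,170),25))       # pegs' sides
    if cam=="scene":
        for y in(58,-58):
            for d in(-4,4): S.append(seg((4,y+d,30),(4,y+d,200),60))
    return np.vstack(S)/1000
def dt(im):
    g=cv2.cvtColor(im,cv2.COLOR_BGR2GRAY); e=cv2.Canny(cv2.GaussianBlur(g,(3,3),0),30,80)
    return cv2.distanceTransform(255-e,cv2.DIST_L2,5)
def cost(D,cam,v,T,trunc=6):
    p=proj(cam,place(v,model(cam)),T); d=map_coordinates(D,[p[:,1],p[:,0]],order=1,mode="nearest")
    ok=(p[:,0]>0)&(p[:,0]<639)&(p[:,1]>0)&(p[:,1]<479)
    return np.where(ok,np.minimum(d,trunc),trunc)
def search(items,v0):
    best=None
    for rng,st in(((.012,.012,.06),(.002,.002,.01)),((.003,.003,.012),(.0005,.0005,.003))):
        c0=v0 if best is None else best[1]; best=None
        for x in np.arange(-rng[0],rng[0]+1e-9,st[0]):
            for y in np.arange(-rng[1],rng[1]+1e-9,st[1]):
                for a in np.arange(-rng[2],rng[2]+1e-9,st[2]):
                    v=(c0[0]+x,c0[1]+y,c0[2]+a); c=np.mean([cost(D,n,v,T).mean() for n,D,T in items])
                    if best is None or c<best[0]: best=(c,v)
    return best
E
python3 - <<'E'
from ch import *
s=status.observe();print(s["clock"],s["tcp_pos"],abs(s["joint_velocities"]).max(),s["wrist_force"])
T=toolT(s);im=viewer.capture("wrist");np.save("w7T.npy",T);cv2.imwrite("pics/w7.png",im)
W=("wrist",dt(im),T);P=("top",dt(cv2.imread("pics/top0.png")),None);Q=("scene",dt(cv2.imread("pics/scene0.png")),None)
v0=(.5725,-.0047,.13)
for n,it in(("wrist",[W]),("top",[P]),("scene",[Q]),("all",[W,P,Q])):
    c,v=search(it,v0);print(n,round(c,2),np.array(v),np.degrees(v[2]))
E
```

```text
12.1667 [ 0.4969 -0.0135  0.3449] 0.004124244626089813 [ 0.2961 -0.6193 -2.6359]
wrist 0.94 [ 0.572  -0.0012  0.153 ] 8.766254265501598
top 0.56 [ 0.573  -0.0037  0.151 ] 8.651662706475433
scene 0.57 [ 0.571  -0.0037  0.163 ] 9.33921206063242
all 0.73 [ 0.5725 -0.0017  0.152 ] 8.708958485988513
```

```bash
cat > tr.py <<'E'
from ch import *
from scipy.optimize import differential_evolution
def tmodel():
    S=[seg((-10.5,75,-96),(-10.5,-75,-96),80)]
    for y in(75,-75):
        S+=[seg((-10.5,y,-96),(-10.5,y,-30),50),seg((-10.5,y,-96),(1.5,y,-96),12)]
    S+=[seg((-1.5,72,-94),(-1.5,-72,-94),60)]
    return np.vstack(S)/1000
M=tmodel()
def tpts(q,P=M):  # q: dx,dy(mm, tool),yaw,pitch deg -> tool coords
    Rm=R.from_euler("zy",[q[2],q[3]],degrees=True).as_matrix()@np.diag([1,-1,-1.])
    return P@Rm.T+SEAT+np.array([q[0],q[1],0])/1000
def tfit(im,T):
    D=dt(im)
    def c(q):
        p=proj("wrist",tpts(q)@T[:3,:3].T+T[:3,3],T)
        ok=(p[:,1]>1)&(p[:,0]>0)&(p[:,0]<639)&(p[:,1]<479)
        d=map_coordinates(D,[p[:,1],p[:,0]],order=1,mode="nearest")
        return np.minimum(d,6)[ok].mean() if ok.sum()>60 else 9
    return [differential_evolution(c,[(-5,5),(-6,6),(-4,4),(-6,6)],seed=i,maxiter=80) for i in range(2)],c
E
python3 - <<'E'
from tr import *
im=cv2.imread("pics/w7.png");T=np.load("w7T.npy")
rs,c=tfit(im,T)
for r in rs: print(r.fun.round(2),r.x)
b=rs[0].x
print([(d,round(c(b+[0,d,0,0]),2)) for d in(-4,-2,-1,0,1,2,4)])
E
```

```text
0.57 [-1.5636  1.5397 -0.324   0.9231]
0.57 [-1.5603  1.5818 -0.3563  0.9191]
[(-4, np.float32(1.67)), (-2, np.float32(1.08)), (-1, np.float32(0.79)), (0, np.float32(0.57)), (1, np.float32(0.78)), (2, np.float32(1.03)), (4, np.float32(1.71))]
```

```bash
cat >> h.py <<'E'
TO=np.array([.1303,.00025,.0057])
ST=(.5722,-.0014,np.radians(8.75))
def sp(x,z,y=0,seat=TO,yaw=8.4): return tcp_for(ST,yaw,(x,y,z),.173,seat)
E
python3 - <<'E'
from h import *
rel([sp(-.075,.165),sp(-.075,.014)])
E
```

```text
[-129.1, 1.2, 1.6] [-0.14, 0.11, -0.88]
[-128.8, 1.6, 152.6] [-0.14, 0.11, -0.88]
```

>>> step_arm(moves=[[5,[-8,1,0],[0,0,-0.5]],[5,[-24,1,0],[0,0,-0.9]],[5,[-48,1,0],[0,0,-0.9]],[5,[-73,1,0],[0,0,-0.9]],[5,[-98,1,0],[0,0,-0.9]],[5,[-118,1,0],[0,0,-0.9]],[5,[-127,1,2],[0,0,-0.9]],[5,[-129,1,14],[0,0,-0.9]],[5,[-129,1,34],[0,0,-0.9]],[5,[-129,1,56],[0,0,-0.9]]])

```text
clock: 13.05
tcp_pos: [0.3705, -0.0319, 0.2893]
tcp_rot: [-0.001, 0.997, 0.073, 0.001]
wrist_force: [0.4, -0.5, -3.3]
finger_gap: 0.148
gripper_force: 88.0
```

>>> step_arm(moves=[[5,[0,0,22],[0,0,0]],[5,[0,0,44],[0,0,0]],[5,[0,0,66],[0,0,0]],[5,[0,0,84],[0,0,0]],[5,[0,0,93],[0,0,0]],[5,[0,0,97],[0,0,0]],[5,[0,0,97],[0,0,0]],[5,[0,0,97],[0,0,0]],[5,[0,0,97],[0,0,0]]])

```text
clock: 13.8
tcp_pos: [0.3704, -0.032, 0.1937]
tcp_rot: [-0.001, 0.997, 0.073, 0.0]
wrist_force: [-0.1, -0.9, -2.2]
finger_gap: 0.143
gripper_force: 88.0
```

Run:
```python
from tr import *
s=status.observe();print(s["clock"],s["tcp_pos"],s["wrist_force"],abs(s["joint_velocities"]).max())
T=toolT(s);im=viewer.capture("wrist");cv2.imwrite("pics/w8.png",im);np.save("w8T.npy",T)
for r in tfit(im,T)[0]: print(r.fun.round(2),r.x)
c,v=search([("wrist",dt(im),T)],ST);print(c,v,np.degrees(v[2]))
rel([sp(-.075,.014),sp(-.012,.014)])
```

```text
13.8 [ 0.3704 -0.032   0.1937] [-0.1394 -0.8613 -2.2496] 0.006725478384769779
0.89 [-2.076   0.7115 -0.1855 -0.4113]
0.89 [-2.0649  0.6807 -0.1655 -0.4293]
4.7634225 (np.float64(0.5782), np.float64(-0.0134), np.float64(0.15271630954950383)) 8.75
[-1.1, -0.5, 1.0] [-0.08, -0.05, -0.06]
[61.9, -1.0, 1.1] [-0.08, -0.05, -0.06]
```

>>> step_arm(moves=[[5,[8,-0.5,0.5],[0,0,0]],[5,[18,-0.5,0.5],[0,0,0]],[5,[28,-0.5,0.5],[0,0,0]],[5,[38,-0.5,0.5],[0,0,0]],[5,[46,-0.5,0.5],[0,0,0]],[5,[54,-0.5,0.5],[0,0,0]],[5,[60,-0.5,0.5],[0,0,0]],[5,[62,-0.5,0.5],[0,0,0]],[5,[62,-0.5,0.5],[0,0,0]],[5,[62,-0.5,0.5],[0,0,0]]])

```text
clock: 14.68
tcp_pos: [0.4302, -0.0223, 0.1915]
tcp_rot: [-0.001, 0.997, 0.073, -0.001]
wrist_force: [0.4, -0.8, -1.9]
finger_gap: 0.144
gripper_force: 88.0
```

```bash
cat > sc.py <<'E'
from tr import *
# fit tray in stand frame in the scene camera: outline of sheet (top edge, sides), bottom rim
A=np.vstack([seg((0,75,12),(0,-75,12),80),seg((-10.5,-75,-96),(-10.5,75,-96),80),seg((1.5,-75,12),(1.5,-75,-90),60),seg((-1.5,75,10),(-10.5,75,0),12),seg((-10.5,75,0),(-10.5,75,-90),60)])/1000
def scfit(im,x0):
    D=dt(im)
    def c(q):  # x,y,z mm in stand; pitch deg
        P=A@R.from_euler("y",q[3],degrees=True).as_matrix().T+np.array(q[:3])/1000
        p=proj("scene",place(ST,P)); return np.minimum(map_coordinates(D,[p[:,1],p[:,0]],order=1),5).mean()
    return differential_evolution(c,[(x0-8,x0+8),(-6,6),(160,200),(-8,8)],seed=1,maxiter=100)
E
python3 - <<'E'
from sc import *
s=status.observe();T=toolT(s);print(s["clock"],s["tcp_pos"],s["wrist_force"],s["wrist_torque"])
rel([sp(-.012,.014),sp(-.012,0),sp(-.012,-.016)])
im=viewer.capture("scene");cv2.imwrite("pics/s9.png",im)
r=scfit(im,-12);print(r.fun,r.x)
w=viewer.capture("wrist");cv2.imwrite("pics/w9.png",w)
for r in tfit(w,T)[0]: print(r.fun.round(2),r.x)
E
```

```text
14.6833 [ 0.4302 -0.0223  0.1915] [ 0.4141 -0.8148 -1.9222] [-0.018   0.1003  0.0025]
[1.2, -0.1, -1.2] [-0.13, 0.15, -0.06]
[1.2, -0.1, 12.8] [-0.13, 0.15, -0.06]
[1.3, -0.1, 28.8] [-0.13, 0.15, -0.06]
0.6564077734947205 [ -4.0071   5.8658 172.884   -4.9892]
0.76 [-0.7735  0.5884 -0.4256  2.3963]
0.76 [-0.6831  0.6399 -0.4775  2.3399]
```

>>> step_arm(moves=[[5,[0,0,0],[0,0,0]],[5,[0,0,0],[0,0,0]],[5,[0,0,0],[0,0,0]]])

```text
clock: 15.03
tcp_pos: [0.4303, -0.0224, 0.1918]
tcp_rot: [-0.001, 0.997, 0.073, -0.001]
wrist_force: [0.4, 0.4, -2.4]
finger_gap: 0.146
gripper_force: 88.0
```

Run:
```python
from sc import *
s=status.observe();T=toolT(s);print(s["clock"],s["tcp_pos"],s["wrist_force"],s["wrist_torque"])
w=viewer.capture("wrist")
rs,c=tfit(w,T);print(rs[0].fun.round(2),rs[0].x)
D=dt(viewer.capture("scene"))
def cc(q):
    P=A@R.from_euler("y",q[3],degrees=True).as_matrix().T+np.array(q[:3])/1000
    p=proj("scene",place(ST,P)); return np.minimum(map_coordinates(D,[p[:,1],p[:,0]],order=1),5).mean()
for lo,hi in((165,176),(176,182),(182,186),(186,192)):
    r=differential_evolution(cc,[(-25,2),(-6,6),(lo,hi),(-6,6)],seed=1,maxiter=100);print(lo,hi,r.fun.round(3),r.x.round(1))
# calibrate: same fit on the cooling stand at the start (known hung, z 173)
D=dt(cv2.imread("pics/scene0.png"))
import ch,h
def c2(q):
    P=A@R.from_euler("y",q[3],degrees=True).as_matrix().T+np.array(q[:3])/1000
    p=proj("scene",place((.5976,.2994,np.radians(10.6)),P)); return np.minimum(map_coordinates(D,[p[:,1],p[:,0]],order=1),5).mean()
r=differential_evolution(c2,[(-25,2),(-6,6),(160,190),(-6,6)],seed=1,maxiter=100);print("start",r.fun.round(3),r.x.round(1))
```

```text
15.0333 [ 0.4303 -0.0224  0.1918] [ 0.3748  0.4364 -2.4215] [-0.071   0.036  -0.0002]
0.78 [-0.9177  0.6218 -0.3684  2.0469]
165 176 0.591 [ -0.8   5.8 167.5   4. ]
176 182 0.612 [ -7.5   1.1 176.    3.4]
182 186 0.628 [-11.9  -2.1 182.1   3.1]
186 192 0.641 [-15.2  -4.2 186.3   2.9]
start 0.464 [  0.9   5.  161.4  -3.3]
```

>>> step_arm(moves=[[5,[0.5,0.4,3],[0,0,0]],[5,[1,0.4,6],[0,0,0]],[5,[1,0.4,9],[0,0,0]],[5,[1,0.4,12],[0,0,0]],[5,[1,0.4,15],[0,0,0]],[5,[1,0.4,18],[0,0,0]],[5,[1,0.4,18],[0,0,0]],[5,[1,0.4,18],[0,0,0]]])

```text
clock: 15.8
tcp_pos: [0.4315, -0.0225, 0.1736]
tcp_rot: [-0.001, 0.997, 0.073, -0.001]
wrist_force: [-0.5, 1.0, -1.8]
finger_gap: 0.15
gripper_force: 88.1
```

Run:
```python
from sc import *
s=status.observe();T=toolT(s);print(s["clock"],s["tcp_pos"],s["wrist_force"],s["wrist_torque"])
rel([sp(-.012,0),sp(-.012,-.016)])
w=viewer.capture("wrist");cv2.imwrite("pics/w10.png",w)
import tr
# tray fit with free height
D=dt(w)
def c(q):
    p=proj("wrist",(tpts(q[:4])-[0,0,q[4]/1000])@T[:3,:3].T+T[:3,3],T);ok=(p[:,1]>1)
    return np.minimum(map_coordinates(D,[p[:,1],p[:,0]],order=1,mode="nearest"),6)[ok].mean() if ok.sum()>60 else 9
for i in range(2):
    r=differential_evolution(c,[(-8,5),(-6,6),(-4,4),(-6,6),(-5,15)],seed=i,maxiter=100);print(r.fun.round(2),r.x.round(2))
```

```text
15.8 [ 0.4315 -0.0225  0.1736] [-0.4696  1.0243 -1.8253] [-0.0001 -0.0722 -0.0163]
[-0.0, -0.5, -5.1] [-0.13, 0.1, -0.06]
[0.0, -0.5, 10.9] [-0.13, 0.1, -0.06]
0.69 [-1.95  0.45 -0.17  2.12  1.94]
0.69 [-1.88  0.49 -0.22  2.08  1.81]
```

>>> step_arm(moves=[[5,[0,0,4],[0,0,0]],[5,[0,0,8],[0,0,0]],[5,[0,0,11],[0,0,0]],[5,[0,0,11],[0,0,0]],[5,[0,0,11],[0,0,0]]])

```text
clock: 16.27
tcp_pos: [0.4311, -0.0225, 0.1623]
tcp_rot: [-0.001, 0.997, 0.073, -0.001]
wrist_force: [0.1, -0.3, -1.2]
finger_gap: 0.141
gripper_force: 88.1
```

Run:
```python
from sc import *
s=status.observe();T=toolT(s);print(s["clock"],s["tcp_pos"],s["wrist_force"],s["wrist_torque"])
w=viewer.capture("wrist");cv2.imwrite("pics/w11.png",w);D=dt(w)
def c(q):
    p=proj("wrist",(tpts(q[:4])-[0,0,q[4]/1000])@T[:3,:3].T+T[:3,3],T);ok=(p[:,1]>1)
    return np.minimum(map_coordinates(D,[p[:,1],p[:,0]],order=1,mode="nearest"),6)[ok].mean() if ok.sum()>60 else 9
r=differential_evolution(c,[(-8,5),(-6,6),(-4,4),(-6,6),(-5,25)],seed=0,maxiter=100);print(r.fun.round(2),r.x.round(2))
D=dt(viewer.capture("scene"))
def cc(q):
    P=A@R.from_euler("xy",[q[4],q[3]],degrees=True).as_matrix().T+np.array(q[:3])/1000
    p=proj("scene",place(ST,P)); return np.minimum(map_coordinates(D,[p[:,1],p[:,0]],order=1),5).mean()
for z in(173,181): 
    r=differential_evolution(cc,[(-25,2),(-6,6),(z-.5,z+.5),(-6,6),(-8,8)],seed=1,maxiter=100);print(z,r.fun.round(3),r.x.round(1))
```

```text
16.2667 [ 0.4311 -0.0225  0.1623] [ 0.0522 -0.3383 -1.2353] [-0.0082 -0.0494 -0.0097]
0.69 [-1.53  0.53 -0.2   2.07 14.  ]
173 0.733 [-13.4  -5.2 172.5  -2.   -1.5]
181 0.824 [-19.1  -6.  180.6  -2.1  -1.6]
```

>>> step_arm(moves=[[5,[-5,0,0],[0,0,0]],[5,[-12,0,0],[0,0,0]],[5,[-20,0,0],[0,0,0]],[5,[-30,0,0],[0,0,0]],[5,[-40,0,0],[0,0,0]],[5,[-50,0,0],[0,0,0]],[5,[-60,0,0],[0,0,0]],[5,[-70,0,0],[0,0,0]],[5,[-70,0,0],[0,0,0]]])

```text
clock: 17.12
tcp_pos: [0.36, -0.0328, 0.1625]
tcp_rot: [-0.001, 0.997, 0.072, -0.002]
wrist_force: [0.4, -0.2, -0.7]
finger_gap: 0.148
gripper_force: 88.1
```

```bash
cat > roll.py <<'E'
from sc import *
def rollfit(im,S,z=173):
    D=dt(im)
    def cc(q):
        P=A@R.from_euler("xy",[q[3],q[2]],degrees=True).as_matrix().T+np.array([q[0],q[1],z])/1000
        p=proj("scene",place(S,P)); return np.minimum(map_coordinates(D,[p[:,1],p[:,0]],order=1),5).mean()
    r=differential_evolution(cc,[(-28,4),(-8,8),(-8,8),(-10,10)],seed=1,maxiter=100);print(r.fun.round(3),"x,y,pitch,roll",r.x.round(1))
E
python3 - <<'E'
from roll import *
s=status.observe();T=toolT(s);print(s["clock"],s["tcp_pos"],s["wrist_force"],s["wrist_torque"])
rollfit(viewer.capture("scene"),ST)
rollfit(cv2.imread("pics/scene0.png"),(.5976,.2994,np.radians(10.6)))
E
```

```text
17.1167 [ 0.36   -0.0328  0.1625] [ 0.3625 -0.1836 -0.6996] [0.0078 0.0107 0.0058]
0.342 x,y,pitch,roll [-13.7  -1.8  -2.7   1.3]
0.476 x,y,pitch,roll [-9.1 -4.8 -3.8 -0. ]
```

Run:
```python
from h import *
w=place(ST,[[-.146,0,.299]])[0]
rel([(w,Rdown(8.4))])
```

```text
[67.1, 0.2, -136.3] [-0.11, 0.07, -0.1]
```

>>> step_arm(moves=[[5,[0,0,-35],[0,0,0]],[5,[0,0,-70],[0,0,0]],[5,[0,0,-105],[0,0,0]],[5,[10,0,-136],[0,0,0]],[5,[40,0,-136],[0,0,0]],[5,[67,0,-136],[0,0,0]],[5,[67,0,-136],[0,0,0]],[5,[67,0,-136],[0,0,0]],[5,[67,0,-136],[0,0,0]]])

```text
clock: 17.92
tcp_pos: [0.4284, -0.0232, 0.2982]
tcp_rot: [-0.001, 0.997, 0.073, -0.002]
wrist_force: [0.4, -0.2, -1.5]
finger_gap: 0.146
gripper_force: 88.2
```

```bash
cat > wf.py <<'E'
from sc import *
# tray sheet upper outline and windows/slots in the wrist view
def rect(y,w): return [seg((-1.5,y-w,0),(-1.5,y+w,0),14),seg((-1.5,y-w,0),(-1.5,y-w,-20),14),seg((-1.5,y+w,0),(-1.5,y+w,-20),14)]
B=np.vstack([seg((-1.5,75,12),(-1.5,-75,12),90),seg((1.5,75,12),(1.5,-75,12),90),seg((-10.5,75,-20),(-10.5,75,-90),40),seg((-10.5,-75,-20),(-10.5,-75,-90),40),seg((-10.5,75,-96),(-10.5,-75,-96),60),*rect(22,7),*rect(-22,7)])/1000
PG=np.vstack([seg((x,y+d,170 if x else 0),(-27,y+d,173),30) for y in(58,-58) for d in(-3,3) for x in(-20,)])/1000
def wfit(im,T,S):
    D=dt(im)
    def c(q,P=B):
        P=P@R.from_euler("zyx",[q[2],q[4],q[3]],degrees=True).as_matrix().T+np.array([q[0],q[1],173+q[5]])/1000
        p=proj("wrist",place(S,P),T);return np.minimum(map_coordinates(D,[p[:,1],p[:,0]],order=1,mode="nearest"),5).mean()
    r=differential_evolution(c,[(-26,4),(-8,8),(-4,4),(-7,7),(-6,6),(-6,14)],seed=0,maxiter=150);print(r.fun.round(2),"x,y,yaw,roll,pitch,dz",r.x.round(1))
E
python3 - <<'E'
from wf import *
s=status.observe();T=toolT(s);print(s["clock"],s["tcp_pos"])
im=viewer.capture("wrist");cv2.imwrite("pics/w12.png",im);np.save("w12T.npy",T)
wfit(im,T,ST)
wfit(cv2.imread("pics/w2raw.png"),np.load("w2T.npy"),(.5976,.2994,np.radians(10.6)))
E
```

```text
17.9167 [ 0.4284 -0.0232  0.2982]
0.94 x,y,yaw,roll,pitch,dz [-11.8   0.4  -0.1  -0.8  -1.3  -1.9]
0.77 x,y,yaw,roll,pitch,dz [-3.1 -0.7  0.3  1.2 -1.3 -6. ]
```

Run:
```python
from h import *
rel([((.45,-.10,.30),Rdown(45)),((.43,-.24,.30),Rdown(80)),((.418,-.293,.25),Rdown(87.3))])
```

```text
[10.6, 79.2, -2.1] [-0.19, 0.13, -36.66]
[-29.5, 214.8, -2.3] [-0.24, 0.07, -71.66]
[-48.9, 265.6, 47.7] [-0.25, 0.06, -78.96]
```

>>> step_arm(moves=[[5,[3,15,-2],[0,0,-6]],[5,[6,32,-2],[0,0,-13]],[5,[9,48,-2],[0,0,-20]],[5,[10,64,-2],[0,0,-27]],[5,[10,80,-2],[0,0,-34]],[5,[5,105,-2],[0,0,-41]],[5,[-3,132,-2],[0,0,-48]],[5,[-12,160,-2],[0,0,-55]],[5,[-21,188,-2],[0,0,-62]],[5,[-30,215,-2],[0,0,-69]]])

```text
clock: 18.8
tcp_pos: [0.4289, -0.2414, 0.3003]
tcp_rot: [-0.001, 0.779, 0.627, -0.0]
wrist_force: [0.3, -0.4, -1.2]
finger_gap: 0.145
gripper_force: 88.1
```

Run:
```python
from h import *
s=status.observe();print(s["clock"],s["tcp_pos"])
rel([((.418,-.293,.15),Rdown(87.3))])
```

```text
18.8 [ 0.4289 -0.2414  0.3003]
[-52.9, 0.7, 150.3] [-0.13, -0.09, -9.64]
```

>>> step_arm(moves=[[5,[-25,0,25],[0,0,-5]],[5,[-53,1,50],[0,0,-9.6]],[5,[-53,1,90],[0,0,-9.6]],[5,[-53,1,130],[0,0,-9.6]],[5,[-53,1,150],[0,0,-9.6]],[5,[-53,1,170],[0,0,-9.6]],[5,[-53,1,170],[0,0,-9.6]],[5,[-53,1,170],[0,0,-9.6]]])

```text
clock: 19.47
tcp_pos: [0.4177, -0.291, 0.1293]
tcp_rot: [-0.003, 0.726, 0.688, -0.0]
wrist_force: [0.2, 0.5, -0.2]
finger_gap: 0.15
gripper_force: 88.2
```

Run:
```python
from h import *
s=status.observe();print(s["clock"],s["tcp_pos"])
rel([((.418,-.293,.02),Rdown(87.3)),((.418,-.293,.0098),Rdown(87.3))])
```

```text
19.4667 [ 0.4177 -0.291   0.1293]
[-2.4, 0.9, 109.3] [-0.28, -0.21, -0.39]
[-2.4, 1.0, 119.5] [-0.28, -0.21, -0.39]
```

>>> step_arm(moves=[[5,[-2,0.5,35],[0,0,0]],[5,[-2,0.5,70],[0,0,0]],[5,[-2,0.5,95],[0,0,0]],[5,[-2,0.5,107],[0,0,0]],[5,[-2,0.5,113],[0,0,0]],[5,[-2,0.5,117],[0,0,0]],[5,[-2,0.5,118],[0,0,0]],[5,[-2,0.5,118],[0,0,0]],[5,[-2,0.5,118],[0,0,0]]])

```text
clock: 20.22
tcp_pos: [0.4207, -0.2947, 0.014]
tcp_rot: [0.0, 0.726, 0.688, 0.0]
wrist_force: [0.1, 0.2, -1.4]
finger_gap: 0.144
gripper_force: 88.3
```

Run:
```python
from h import *
s=status.observe();print(s["clock"],s["tcp_pos"],s["wrist_force"],s["wrist_torque"])
```

```text
20.2167 [ 0.4207 -0.2947  0.014 ] [ 0.1102  0.2003 -1.445 ] [ 0.0232  0.0023 -0.0222]
```

Still in the air (−1.4 N); lowering the last few mm.

>>> step_arm(moves=[[5,[0,0,2],[0,0,0]],[5,[0,0,3.5],[0,0,0]],[5,[0,0,4.5],[0,0,0]],[5,[0,0,4.5],[0,0,0]],[5,[0,0,4.5],[0,0,0]]])

```text
clock: 20.63
tcp_pos: [0.4205, -0.2943, 0.0098]
tcp_rot: [-0.0, 0.726, 0.688, 0.0]
wrist_force: [-1.7, 3.7, 11.0]
finger_gap: 0.143
gripper_force: 90.0
```

Run:
```python
from h import *
s=status.observe();print(s["clock"],s["tcp_pos"],s["wrist_force"],s["wrist_torque"])
```

```text
20.6333 [ 0.4205 -0.2943  0.0098] [-1.6771  3.6693 11.0061] [ 0.2527  0.4374 -0.1475]
```

>>> step_arm(moves=[[5,[0,0,-0.5],[0,0,0]],[15,[0,0,-0.5],[0,0,0]],[25,[0,0,-0.5],[0,0,0]],[42,[0,0,-0.5],[0,0,0]],[42,[0,0,-0.5],[0,0,0]],[42,[0,0,-0.5],[0,0,0]],[42,[0,0,-0.5],[0,0,0]],[42,[0,0,-0.5],[0,0,0]]])

```text
clock: 21.3
tcp_pos: [0.4193, -0.2937, 0.0081]
tcp_rot: [-0.002, 0.726, 0.688, -0.0]
wrist_force: [-0.1, -1.0, 0.4]
finger_gap: 0.49
gripper_force: 0.0
```

>>> step_arm(moves=[[42,[0,0,-15],[0,0,0]],[42,[0,0,-40],[0,0,0]],[42,[0,0,-75],[0,0,0]],[42,[0,0,-110],[0,0,0]],[42,[0,0,-145],[0,0,0]],[42,[0,0,-145],[0,0,0]],[42,[0,0,-145],[0,0,0]],[42,[0,0,-145],[0,0,0]]])

```text
clock: 21.97
tcp_pos: [0.4195, -0.2938, 0.153]
tcp_rot: [-0.001, 0.726, 0.688, -0.0]
wrist_force: [-0.0, 0.3, -0.6]
finger_gap: 0.491
gripper_force: 0.0
```

Run:
```python
from roll import *
s=status.observe();T=toolT(s);print(s["clock"],s["tcp_pos"],s["wrist_force"],s["finger_gap"])
im=viewer.capture("wrist");cv2.imwrite("pics/w13.png",im);D=dt(im)
L=[]
for y in(22,-22):
    for d in(-2.5,2.5): L.append(seg((102,y+d,-16.5),(135,y+d,-16.5),30))
for d in(-7,7): L.append(seg((-50,d,12),(55,d,12),60))
L+=[seg((55,-7,12),(55,7,12),10),seg((-55,-7,12),(-55,7,12),10),seg((102.5,-19,-16.5),(102.5,19,-16.5),20),seg((97.5,-19,-16.5),(97.5,19,-16.5),20)]
L=np.vstack(L)/1000
def fitl(im,T):
    D=dt(im)
    def c(q):
        P=L@R.from_euler("zyx",q[2:5],degrees=True).as_matrix().T+[q[0],q[1],.026]
        p=proj("wrist",P,T);return np.minimum(map_coordinates(D,[p[:,1],p[:,0]],order=1,mode="nearest"),5).mean()
    r=differential_evolution(c,[(.40,.44),(-.325,-.29),(80,95),(-5,5),(-10,10)],seed=0,maxiter=120);print(r.fun.round(2),"x,y,yaw,pitch,roll",r.x.round(3))
fitl(im,T); 
w1=cv2.resize(cv2.imread("pics/w1.png"),(640,480),interpolation=cv2.INTER_AREA);fitl(w1,np.load("w1T.npy"))
sc=viewer.capture("scene");rollfit(sc,ST)
# bystanders: change from first pictures
t=viewer.capture("top");d=cv2.absdiff(t,cv2.imread("pics/top0.png")).max(2)
for n,(x0,y0,x1,y1) in dict(bottle=(236,215,265,245),tape=(250,250,292,292),timer=(306,255,342,288),tip=(468,256,530,294),pens=(160,248,190,303)).items(): print(n,round(float((d[y0:y1,x0:x1]>45).mean()),3))
```

```text
21.9667 [ 0.4195 -0.2938  0.153 ] [-0.0335  0.348  -0.5746] 0.4913712760847387
0.54 x,y,yaw,pitch,roll [ 0.419 -0.308 87.347  1.7   -0.662]
0.53 x,y,yaw,pitch,roll [ 0.419 -0.306 86.966  3.014 -1.4  ]
0.898 x,y,pitch,roll [  4.   -4.4   5.8 -10. ]
bottle 0.0
tape 0.018
timer 0.0
tip 0.561
pens 0.251
```

The lifter lies as before. The arm is blocking the scene view, so I'll back away and check once more.

Run:
```python
from h import *
rel([((.45,-.27,.35),Rdown(88)),((.5,.05,.38),Rdown(100)),((.42,.45,.38),Rdown(140))])
```

```text
[25.5, 29.2, -198.9] [-0.3, -0.23, -1.07]
[347.8, 61.9, -227.8] [-0.27, -0.26, -13.07]
[742.9, -39.4, -225.7] [-0.18, -0.35, -53.07]
```

>>> step_arm(moves=[[42,[5,5,-41],[0,0,0]],[42,[10,10,-82],[0,0,0]],[42,[15,15,-123],[0,0,0]],[42,[20,20,-164],[0,0,0]],[42,[30,29,-200],[0,0,-1]],[42,[66,33,-215],[0,0,-2]],[42,[106,40,-225],[0,0,-4]],[42,[147,46,-227],[0,0,-6]],[42,[188,52,-227],[0,0,-8]],[42,[229,56,-227],[0,0,-10]]])

```text
clock: 22.95
tcp_pos: [0.4884, -0.067, 0.3793]
tcp_rot: [-0.002, 0.663, 0.749, -0.0]
wrist_force: [-0.4, -0.7, 0.5]
finger_gap: 0.493
gripper_force: 0.0
```

Run:
```python
from h import *
s=status.observe();print(s["clock"],s["tcp_pos"])
rel([((.5,.05,.38),Rdown(100)),((.45,.40,.38),Rdown(130))])
```

```text
22.95 [ 0.4884 -0.067   0.3793]
[114.7, 25.8, -0.5] [-0.19, -0.16, -3.01]
[468.2, 18.8, 0.5] [-0.15, -0.21, -33.01]
```

>>> step_arm(moves=[[42,[40,9,0],[0,0,-1]],[42,[80,18,0],[0,0,-2]],[42,[115,25,0],[0,0,-4]],[42,[155,25,0],[0,0,-7]],[42,[195,25,0],[0,0,-11]],[42,[235,24,0],[0,0,-15]],[42,[275,23,0],[0,0,-19]],[42,[315,22,0],[0,0,-23]],[42,[355,21,0],[0,0,-27]],[42,[395,20,0],[0,0,-30]]])

```text
clock: 23.78
tcp_pos: [0.4594, 0.3275, 0.3793]
tcp_rot: [-0.002, 0.445, 0.895, -0.001]
wrist_force: [-0.5, -0.5, 0.5]
finger_gap: 0.493
gripper_force: 0.0
```

>>> step_arm(moves=[[60,[38,0,0],[0,0,-5]],[60,[76,-10,0],[0,0,-10]],[60,[114,-20,0],[0,0,-15]],[60,[152,-35,0],[0,0,-20]],[60,[190,-50,0],[0,0,-25]],[60,[220,-60,0],[0,0,-28]],[60,[220,-60,0],[0,0,-28]],[60,[220,-60,0],[0,0,-28]]])

```text
clock: 24.45
tcp_pos: [0.2787, 0.4661, 0.3801]
tcp_rot: [-0.002, 0.215, 0.977, -0.001]
wrist_force: [1.0, -0.8, 0.2]
finger_gap: 0.703
gripper_force: 0.0
```

Run:
```python
from roll import *
s=status.observe();print(s["clock"],s["tcp_pos"],s["wrist_force"])
sc=viewer.capture("scene");rollfit(sc,ST)
t=viewer.capture("top");d=cv2.absdiff(t,cv2.imread("pics/top0.png")).max(2)
for n,(x0,y0,x1,y1) in dict(bottle=(236,215,265,245),tape=(250,250,292,292),timer=(306,255,342,288),tip=(468,256,530,294),lifter=(362,258,460,290),pens=(160,248,190,303)).items(): print(n,round(float((d[y0:y1,x0:x1]>45).mean()),3))
```

```text
24.45 [0.2787 0.4661 0.3801] [ 0.9779 -0.7913  0.1942]
0.37 x,y,pitch,roll [-13.5  -1.9  -2.6   1.1]
bottle 0.0
tape 0.369
timer 0.159
tip 0.0
lifter 0.0
pens 0.196
```

```bash
python3 -c "
from workcell import order
print(order.close_job())"
```

```text
the job is handed in; nothing more can be done
None
```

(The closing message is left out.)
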